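Sort the sample bottles and the jar into the leaning display bins

ROBOT

A 6-joint arm with a two-finger parallel gripper is mounted at the origin on the work surface. World frame = base frame: x ahead of the robot, y to its left, z up, the work surface at z = 0. Lengths are in m, angles in rad, forces in N, time in s.
With the tool pointing down it reaches from about 0.35 to 0.975 m from the base axis. Payload 4.9 kg.
Tool frame: the origin (TCP) lies midway between the tips of the shut fingers; the grasp point (between the pads) lies ctrl.grip_depth behind it (ctrl.grip_depth is the distance from the TCP to the grasp point, in m); y points along the fingers, z is the direction in which the jaws open and shut, and the axes are right-handed (so a half turn about y gives the same grasp; the last joint's range is limited). The gripper opens to 85 mm and grips with 20 to 120 N. Pads are 22 mm wide; open, the fingers measure 114 mm over their backs; the gripper's body (76 mm by 85 mm) begins 54 mm behind the grasp point. The pads swing forward as they close: fully open they stand 13 mm farther back than shut.
Start: joints at [1.175, 0.053, 1.613, -0, 1.476, -0.119], TCP at [0.171, 0.601, 0.231] pointing down, gripper open.
Joint ranges: [-3.01, 3.01], [-1.01, 2.22], [0.06, 2.58], [-1.02, 4.17], [0.09, 2.62], [-3.14, 3.14]. Speed limits (rad/s): [2.57, 2.57, 3.14, 3.14, 3.14, 3.14].

INTERFACE

Orientations are given as a rotation vector (axis times angle).
In Python, from station import ctrl gives the robot as it stands.
- The arm moves only by the tool jog_arm, never from a script. Its argument "moves" is a list of rows, each a list of 6 numbers: the shift along the tool's x, y, z in mm, then the turn, a rotation vector about the tool's x, y, z in rad. In form: [[x, y, z, wx, wy, wz], ...]. A call has 1 to 12 rows; each row shifts and turns the commanded pose from where the row before left it, along the tool's axes as they then stand; what a row does not reach is not made up. A row lasts 1/10 s, in which the tool goes at most 50 mm and 8.59 degrees, less where a joint would pass 70% of its speed; a pose out of reach is approached as far as the arm can. A call is refused whole if a number of a shift passes 50 or a number of a turn 0.15, either way. A call with a gripper value outside its range is refused whole. "grip" is the finger opening in mm, from 0 to 85.4, set as the call begins (left out, the last holds). The fingers move at their own pace and stop on an object; "grip_force" is the grip in N (left out, the last holds). Time passes only in rows, so rows that do not move let the fingers close. It gives the time, the measured TCP pose, the force and the opening at its end, in the units of the state.
- ctrl.get_obs(): the state, without advancing time (a new reading comes with each control period).
- ctrl.get_image(name): name is "scene" or "top" or "wrist"; returns the picture (480x640x3 uint8, red, green, blue); there is no depth.
- ctrl.camera_params(name): a dict with "fx", "fy", "cx", "cy" (pixels), "pose" (4x4, takes a point from camera to world coordinates); the wrist camera has in their place "T_tool_cam" (4x4, takes a point from camera to tool coordinates, whose origin is the TCP and whose axes are the tool frame's). Camera axes: x right, y up, looking along -z (the intrinsics and any distortion apply to the point x, -y, -z); pixel columns grow to the right and rows downward; lengths in m; the calibration is good to about 2 mm. A picture is of the moment at which its call begins: read the wrist's pose just before it. camera_params takes no time and is no camera call.
- ctrl.finish_job(): hands the job in, once; it reports no verdict.
The state is a dict: "t": time; "q": joint angles; "dq": joint speeds; "effort": joint torques, N m; "tool_pos": TCP position; "tool_rot": TCP orientation; "contact_force": force on the tool from outside, world axes, zero at the start; "wrist_torque": the same for the moment, N m; "opening": finger opening in m.
Only numpy, scipy, OpenCV 4.12 (cv2) and the standard library are available. Lean on these libraries where they do the work, as an engineer would, in place of code of your own. Each camera call takes 0.05 s, during which the arm holds its last target. There are 200 camera calls.

TASK

Clear up the sample table: stand both tall bottles in the deep leaning bin, one in each of its compartments, and the squat jar in the shallow leaning bin, each base down on the false floor and leaning with its bin. The false floors are set at unknown heights, so lower each one gently until you feel it touch before letting go: do not drop it or ram it down. Leave the other things on the table where they are.

Things in the scene. Friction and masses are not known exactly. Their poses are not given: they have to be found in the camera images.
- bottle1_mid (a point): Tall closed white bottle standing on the table, 150 mm high: round body 44 mm in diameter and 110 mm high, then a short neck 28 mm in diameter, then an aluminium round cap 32 mm in diameter that takes up the top 36 mm. About 100 to 210 g. The point is its centre, on its axis 75 mm above its base; z runs up to the cap. 
- bottle2_mid (a point): Tall closed white bottle standing on the table, 150 mm high: round body 44 mm in diameter and 110 mm high, then a short neck 28 mm in diameter, then an aluminium round cap 32 mm in diameter that takes up the top 36 mm. About 100 to 210 g. The point is its centre, on its axis 75 mm above its base; z runs up to the cap. Same as the first bottle.
- jar_mid (a point): Squat closed white jar standing on the table, 90 mm high: round body 58 mm in diameter and 66 mm high, aluminium round lid 60 mm in diameter over the top 24 mm. About 110 to 225 g. The point is its centre, on its axis 45 mm above its base; z runs up to the lid.
- deep_bin: The deeper of two open grey bins, walls 100 mm high and 4 mm thick, for the bottles. Fixed, on a stand, leaning 25 degrees towards the robot. Origin: centre of its underside, 75 mm above the table. z: from the underside out through the mouth (up and back towards the robot); x: away from the robot and upwards; y: level, along its length. Two compartments, each 60 (x) by 58 mm (y), centred at y = +41 and -41 mm.
- shallow_bin: The shallower of two open grey bins, walls 66 mm high and 4 mm thick, for the jar. Fixed, on a stand, leaning 25 degrees towards the robot. Origin: centre of its underside, 75 mm above the table. z: from the underside out through the mouth (up and back towards the robot); x: away from the robot and upwards; y: level, along its length. One space, 72 (x) by 140 mm (y).
- deep_bin_mouth (a point): Centre of the deep bin's mouth, at rim height (100 mm along its z). Inside, a plywood false floor square to z, set at an unknown height: its upper face is anywhere from z = 11 to 46 mm of the bin; firm up to 100 N. It must be felt. The same in both compartments, one bottle each, caps clear above the rim.
- shallow_bin_mouth (a point): Centre of the shallow bin's mouth, at rim height (66 mm along its z). Inside, a plywood false floor square to z, set at an unknown height: its upper face is anywhere from z = 11 to 36 mm of the bin; firm up to 100 N. It must be felt. The jar stands 35 to 60 mm out of it; along y there is room for open fingers beside it.
- cups_mid (a point): Bystander: upturned stack of white paper cups, 72 mm in diameter at the foot, 85 mm high; point on its axis, half-way up. It is mixed in among the bottles and jar.
- vial_mid (a point): Bystander: small amber vial, 34 mm in diameter, 75 mm high; point on its axis, half-way up. It is mixed in among the bottles and jar.
- beaker_mid (a point): Bystander: glass beaker, 80 mm in diameter, 100 mm high, beyond the others; point on its axis, half-way up.
- roll_mid (a point): Bystander: standing paper roll, 110 mm in diameter, 110 mm high, off to the robot's right; point at its centre.
- spray_mid (a point): Bystander: large white bottle, 68 mm in diameter, 190 mm high, off to the robot's left (not one to sort); point on its axis, half-way up.
- dish_mid (a point): Bystander: glass dish, 90 mm in diameter, 18 mm high, beyond the others; point at its centre.
Mind the look-alikes: they are no part of the job. Leave any orange look-alike of the part that bears bottle1_mid alone.

How it is judged:
At the end, for the whole second after the job is handed in: Both bottles in the deep bin, the jar in the shallow bin: base down, axis within 0.4 rad of the bin's z, centre within 20 mm (jar 22) in x and 60 mm in y of the bin's axis and 75 to 135 mm (jar 45 to 95) along its z, at rest (under 0.02 m/s), released (x of bottle1_mid in the frame of deep_bin between -0.02 and 0.02 m and y of bottle1_mid in the frame of deep_bin between -0.06 and 0.06 m and z of bottle1_mid in the frame of deep_bin between 0.075 and 0.135 m and angle between the z axis of each of bottle1, bottle2 and the z axis of deep_bin, either way round below 0.4 rad and angle between each of bottle1, bottle2, jar's own z axis and vertical below 0.9 rad and linear speed of each of bottle1, bottle2, jar below 0.02 m/s and contact force between each of bottle1, bottle2, jar and the fingers below 0.05 N and x of bottle2_mid in the frame of deep_bin between -0.02 and 0.02 m and y of bottle2_mid in the frame of deep_bin between -0.06 and 0.06 m and z of bottle2_mid in the frame of deep_bin between 0.075 and 0.135 m and x of jar_mid in the frame of shallow_bin between -0.022 and 0.022 m and y of jar_mid in the frame of shallow_bin between -0.06 and 0.06 m and z of jar_mid in the frame of shallow_bin between 0.045 and 0.095 m and angle between the z axis of jar and the z axis of shallow_bin, either way round below 0.4 rad); the robot touches nothing.
It fails at once if a bottle or the jar was dropped: it moved faster than 0.45 m/s with no finger on it (a free fall of about 10 mm) ((linear speed of bottle1 above 0.45 m/s and contact force between bottle1 and the fingers below 0.01 N) or (linear speed of bottle2 above 0.45 m/s and contact force between bottle2 and the fingers below 0.01 N) or (linear speed of jar above 0.45 m/s and contact force between jar and the fingers below 0.01 N)).
It fails at once if a bottle or the jar was pushed against a bin with more than 60 N (contact force between any of bottle1, bottle2, jar and deep_bin above 60 N or contact force between any of bottle1, bottle2, jar and shallow_bin above 60 N).
It fails at once if something else on the table was moved by more than 30 mm (distance of any of cups_mid, vial_mid, beaker_mid, roll_mid, spray_mid, dish_mid from where it was at the start of the episode above 0.03 m).
It also fails if it takes over 72 s, if anything falls off the work surface, if the arm or the gripper's body presses on something with over 40 N, if the wrist force passes 120 N, or if a joint passes its speed limit or range.

## Working session

There is one attempt and no reset: what is moved stays moved. The work goes in short steps, Python scripts to look and compute and a tool call to move; the robot and the scene stay as the last step left them, time stands still between calls to the robot, and variables do not carry over. Pictures are saved under pics/ and viewed, about 8 in all and at most 12, crops included, and the job is handed in when it is done.

Besides the shell and the picture viewer there is one more tool, called as a command line: name --pt "numbers of a row" for each row, then --argument value for the rest. jog_arm: Moves the arm, as the interface text tells. Its arguments: {"type":"object","properties":{"moves":{"type":"array","items":{"type":"array","items":{"type":"number"}}},"grip":{"type":"number"},"grip_force":{"type":"number"}},"required":["moves"]}

```bash
ls; mkdir -p pics; python3 - <<'E'
from station import ctrl
import cv2, numpy as np
np.set_printoptions(precision=4,suppress=True)
o=ctrl.get_obs(); print(o, ctrl.grip_depth)
for n in("scene","top"):
    im=ctrl.get_image(n); cv2.imwrite(f"pics/{n}0.png",im[:,:,::-1]); print(n,ctrl.camera_params(n))
print(ctrl.camera_params("wrist"))
E
```

```text
pics
{'t': 0.0, 'q': array([ 1.175 ,  0.0533,  1.6143, -0.    ,  1.476 , -0.119 ]), 'dq': array([-0.0007,  0.0027, -0.0021,  0.0008, -0.0059, -0.0012]), 'effort': array([  0.0002, -39.3683, -37.0178,  -0.0001,   0.0071,  -0.    ]), 'tool_pos': array([0.1705, 0.6006, 0.2301]), 'tool_rot': array([-1.5619,  0.2177, -0.2169]), 'contact_force': array([ 0.6557, -0.2363, -0.3056]), 'wrist_torque': array([-0.0627, -0.0095,  0.018 ]), 'opening': 0.08582319349739344} 0.0187
scene {'fx': 540.524502312675, 'fy': 540.524502312675, 'cx': 315.95455680716043, 'cy': 247.47192448329952, 'pose': array([[-0.0933, -0.6232,  0.7765,  1.5701],
       [ 0.9956, -0.0568,  0.0741,  0.0908],
       [-0.002 ,  0.78  ,  0.6258,  0.9344],
       [ 0.    ,  0.    ,  0.    ,  1.    ]])}
top {'fx': 488.52917420322296, 'fy': 488.52917420322296, 'cx': 324.04766667394847, 'cy': 236.92939050386147, 'pose': array([[-0.0126,  0.9899, -0.1411,  0.3936],
       [-0.9999, -0.0124,  0.0025,  0.0064],
       [ 0.0007,  0.1411,  0.99  ,  1.4103],
       [ 0.    ,  0.    ,  0.    ,  1.    ]])}
{'fx': 342.81852057113605, 'fy': 342.81852057113605, 'cx': 325.1455127807572, 'cy': 235.02819757275202, 'T_tool_cam': array([[ 0.0003, -0.9588, -0.2842, -0.0722],
       [ 0.0001,  0.2842, -0.9588, -0.1427],
       [ 1.    ,  0.0003,  0.0001, -0.0007],
       [ 0.    ,  0.    ,  0.    ,  1.    ]])}
```

View pics/scene0.png

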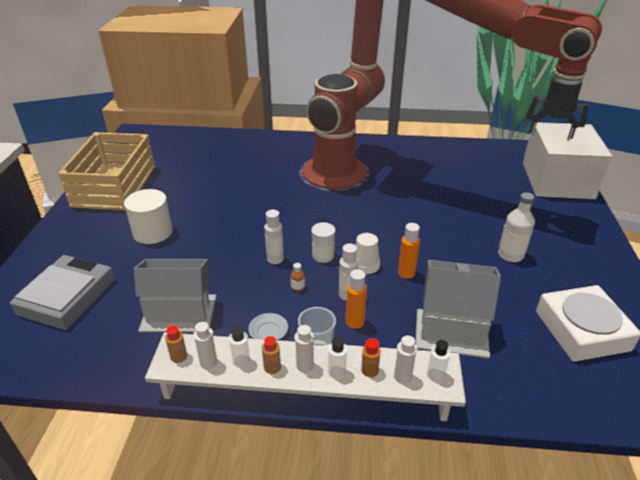

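View pics/top0.png

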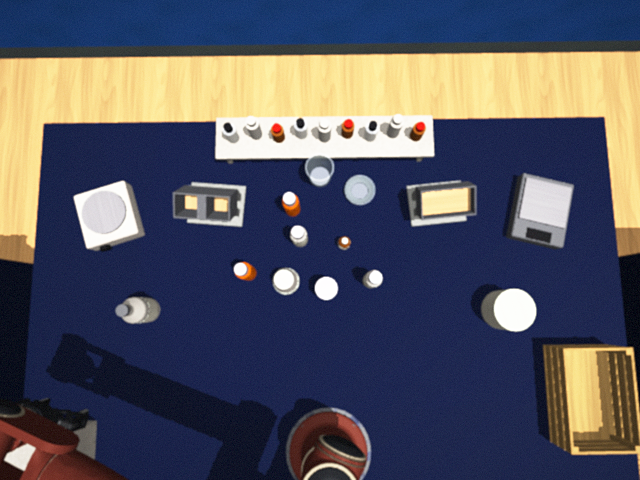

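The scene view shows white bottles at (274,237) and (348,272), with orange look-alikes at (409,250) and (356,300). The jar could be (323,243) or (367,254). In the top view the deep bin is at (210,204) and the shallow bin at (442,203). I'll enlarge these to tell the jar from the cups.

```bash
python3 - <<'E'
import cv2, numpy as np
s=cv2.imread("pics/scene0.png");t=cv2.imread("pics/top0.png")
a=cv2.resize(s[205:335,255:435],(800,578)[0:2],interpolation=cv2.INTER_CUBIC)
a=cv2.resize(s[205:305,255:435],(800,300)) if 0 else cv2.resize(s[205:335,255:435],(415,300),interpolation=cv2.INTER_CUBIC)
b=cv2.resize(t[190:310,230:390],(385,300),interpolation=cv2.INTER_CUBIC)
c=cv2.resize(t[170:240,160:260],(400,280),interpolation=cv2.INTER_CUBIC)
d=cv2.resize(t[170:240,392:492],(400,280),interpolation=cv2.INTER_CUBIC)
cv2.imwrite("pics/crop1.png",np.vstack([np.hstack([a,b]),np.hstack([c,d])]))
E
```

```text
(no output)
```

View pics/crop1.png

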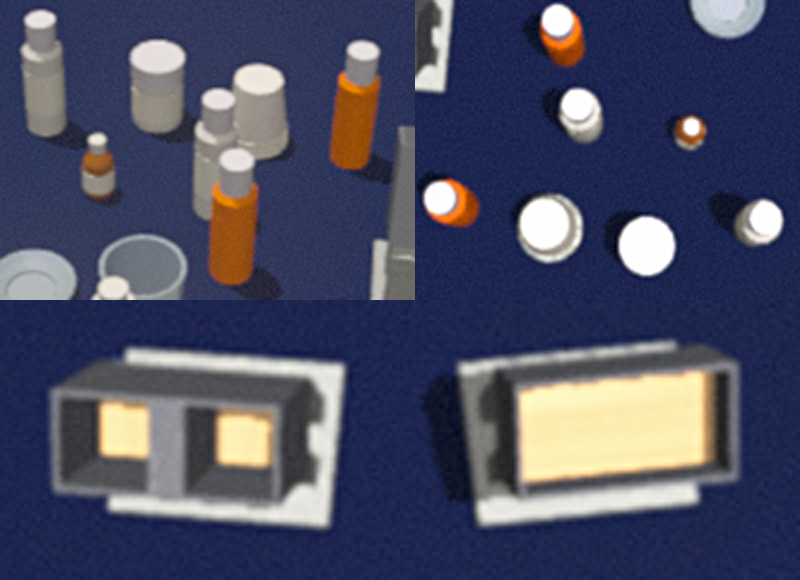

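The jar is the one at scene (323,243) / top (326,288): it has a lid over a straight body. The other white object, scene (367,254) / top (286,281), is wider at the foot, so it is the cup stack. Next I'll measure positions.

```bash
cat > h.py <<'E'
import numpy as np, cv2
from scipy.spatial.transform import Rotation as Ro
from scipy.optimize import least_squares
from station import ctrl
np.set_printoptions(precision=4,suppress=True)
def cam(n,o=None):
    p=ctrl.camera_params(n); 
    if n!="wrist": return p,p["pose"]
    T=np.eye(4);T[:3,:3]=Ro.from_rotvec(o["tool_rot"]).as_matrix();T[:3,3]=o["tool_pos"]
    return p,T@p["T_tool_cam"]
def proj(pt,p,T):
    c=(np.atleast_2d(pt)-T[:3,3])@T[:3,:3]
    return np.c_[p["cx"]+p["fx"]*c[:,0]/-c[:,2],p["cy"]+p["fy"]*c[:,1]/c[:,2]]
def onplane(uv,z,p,T):
    d=T[:3,:3]@np.array([(uv[0]-p["cx"])/p["fx"],-(uv[1]-p["cy"])/p["fy"],-1])
    return T[:3,3]+d*(z-T[2,3])/d[2]
def binT(x,y,psi):
    T=np.eye(4);T[:3,:3]=(Ro.from_euler("z",psi)*Ro.from_euler("y",-np.radians(25))).as_matrix();T[:3,3]=[x,y,.075];return T
def bp(T,l): return np.atleast_2d(l)@T[:3,:3].T+T[:3,3]
def toolR(down_axis,jaw): # tool y=down_axis, z=jaw
    y=down_axis/np.linalg.norm(down_axis);z=jaw-y*(jaw@y);z/=np.linalg.norm(z);return np.c_[np.cross(y,z),y,z]
def plan(goal,R,n,start=None):
    o=ctrl.get_obs();R0=Ro.from_rotvec(o["tool_rot"]);p0=o["tool_pos"];R=Ro.from_matrix(R)
    rv=(R0.inv()*R).as_rotvec();print("from",p0,"turn",rv,"n>=",max(np.linalg.norm(rv)/.149,np.linalg.norm(goal-p0)/.049))
    P=p0;Rc=R0
    for i in range(1,n+1):
        Pn=p0+(goal-p0)*i/n;s=np.round(Rc.inv().apply(Pn-P)*1000);w=np.round(rv/n,3)
        P=P+Rc.apply(s/1000);Rc=Rc*Ro.from_rotvec(w);print([*map(int,s),*map(float,w)],end=", ")
    print("\nend err mm",(goal-P)*1000,"rot",(Rc.inv()*R).as_rotvec())
E
python3 - <<'E'
from h import *
p,T=cam("top");im=cv2.imread("pics/top0.png");print("R0",Ro.from_rotvec(ctrl.get_obs()["tool_rot"]).as_matrix())
m=(im.min(2)>238).astype(np.uint8)
n,l,st,c=cv2.connectedComponentsWithStats(m)
for nm,uv,h in [("B1",(373,279),.15),("B2",(299,234),.15),("jar",(326,288),.09),("cups",(286,281),.085),("vial",(345,241),.075),("or1",(291,200),.15),("or2",(241,269),.15)]:
    k=np.argmin([np.hypot(*(q-uv)) if i else 1e9 for i,q in enumerate(c)]);print(nm,c[k],st[k],onplane(c[k],h,p,T))
for nm,uv,X,H in [("deep",[(172.5,193),(173.7,218),(230,220),(231.3,195.5)],.034,.1),("shal",[(420.7,191.2),(422,218.7),(476.5,215),(476.5,185.5)],.040,.066)]:
    L=[(X,.074,H),(-X,.074,H),(-X,-.074,H),(X,-.074,H)];uv=np.array(uv)
    f=lambda v:(proj(bp(binT(*v),L),p,T)-uv).ravel()
    r=least_squares(f,[.6,.2 if nm=="deep" else -.3,0]);print(nm,r.x,r.fun)
    B=binT(*r.x);print("mouth",bp(B,(0,0,H)))
    for z in (.011,.02,.03,.04,.046): print(z,proj(bp(B,[(-.03,-.012,z),(.03,-.012,z)] if nm=="deep" else [(-.036,-.07,z),(.036,-.07,z)]),p,T).ravel())
    ps,Ts=cam("scene");print("scene corners",proj(bp(B,L),ps,Ts).round(0).tolist())
E
```

```text
R0 [[ 0.962  -0.0007  0.2732]
 [-0.2732 -0.0017  0.962 ]
 [-0.0002 -1.     -0.0018]]
B1 [375.584 277.096] [370 271  12  13 125] [ 0.4671 -0.1281  0.15  ]
B2 [297.3097 231.2478] [291 226  14  12 113] [0.5891 0.0729 0.15  ]
jar [325.846  287.8982] [315 277  22  23 383] [0.4433 0.     0.09  ]
cups [283.3088 279.0246] [274 270  19  19 285] [0.4688 0.1148 0.085 ]
vial [344.5    240.3077] [342 238   6   6  26] [ 0.5738 -0.0532  0.075 ]
or1 [288.7757 197.6916] [283 192  12  12 107] [0.6789 0.0949 0.15  ]
or2 [239.7838 268.7207] [234 263  12  12 111] [0.4931 0.2218 0.15  ]
deep [ 0.6964  0.317  -0.0585] [ 0.316  -0.4194  0.3661  0.1053  0.4981  0.6665 -1.1664 -0.3353]
mouth [[0.6542 0.3195 0.1656]]
0.011 [214.7344 210.0319 214.2291 188.843 ]
0.02 [213.978  210.803  213.4596 189.4876]
0.03 [213.1261 211.6713 212.5928 190.2136]
0.04 [212.2621 212.5522 211.7135 190.9502]
0.046 [211.7377 213.0867 211.1797 191.3973]
scene corners [[499.0, 274.0], [493.0, 266.0], [425.0, 260.0], [427.0, 268.0]]
shal [ 0.6911 -0.3285  0.0784] [ 0.2942 -0.7335 -0.2802  0.98   -0.1412 -0.2415  0.1198  0.0016]
mouth [[ 0.6633 -0.3306  0.1348]]
0.011 [468.3151 208.6765 468.4152 183.3025]
0.02 [469.357  209.4328 469.4742 183.9071]
0.03 [470.5303 210.2844 470.6668 184.5882]
0.04 [471.7204 211.1483 471.8769 185.2791]
0.046 [472.4426 211.6725 472.6113 185.6985]
scene corners [[198.0, 268.0], [206.0, 258.0], [144.0, 258.0], [132.0, 267.0]]
```

```bash
python3 - <<'E'
from h import *
R=toolR(np.array([0,0,-1.]),np.array([0.0585,1,0]))
plan(np.array([.64,.29,.32]),R,12)
E
```

```text
from [0.1706 0.6007 0.2302] turn [ 0.0018 -0.2183 -0.0004] n>= 11.633879373382243
[45, -7, -14, 0.0, -0.018, -0.0], [44, -8, -15, 0.0, -0.018, -0.0], [44, -7, -16, 0.0, -0.018, -0.0], [44, -8, -17, 0.0, -0.018, -0.0], [44, -7, -17, 0.0, -0.018, -0.0], [43, -8, -18, 0.0, -0.018, -0.0], [43, -7, -19, 0.0, -0.018, -0.0], [42, -8, -20, 0.0, -0.018, -0.0], [43, -7, -21, 0.0, -0.018, -0.0], [41, -8, -21, 0.0, -0.018, -0.0], [42, -7, -22, 0.0, -0.018, -0.0], [41, -8, -23, 0.0, -0.018, -0.0], 
end err mm [-0.0323  0.4517 -0.397 ] rot [ 0.0017 -0.0023 -0.0006]
```

jog_arm --pt "45 -20 -14 0 -0.018 0" --pt "44 -15 -15 0 -0.018 0" --pt "44 -8 -16 0 -0.018 0" --pt "44 -8 -17 0 -0.018 0" --pt "44 -7 -17 0 -0.018 0" --pt "43 -7 -18 0 -0.018 0" --pt "43 -5 -19 0 -0.018 0" --pt "42 -5 -20 0 -0.018 0" --pt "43 -5 -21 0 -0.018 0" --pt "41 -4 -21 0 -0.018 0" --pt "42 -3 -22 0 -0.018 0" --pt "41 -3 -23 0 -0.018 0" --grip 70

```text
t: 1.3
tool_pos: [0.6406, 0.2891, 0.3203]
tool_rot: [-1.57, 0.048, -0.047]
contact_force: [-0.4, 0.6, 0.3]
opening: 0.0698
```

```bash
python3 - <<'E'
from h import *
o=ctrl.get_obs();im=ctrl.get_image("wrist");o2=ctrl.get_obs();print(o["t"],o2["tool_pos"],o2["dq"],o2["tool_rot"])
im=ctrl.get_image("wrist");cv2.imwrite("pics/w1.png",im[:,:,::-1])
np.savez("w1.npz",tool_pos=o2["tool_pos"],tool_rot=o2["tool_rot"])
E
```

```text
1.3 [0.6456 0.2839 0.3196] [ 0.0476 -0.0433  0.075   0.0272  0.0182  0.1336] [-1.5739  0.0496 -0.054 ]
```

View pics/w1.png

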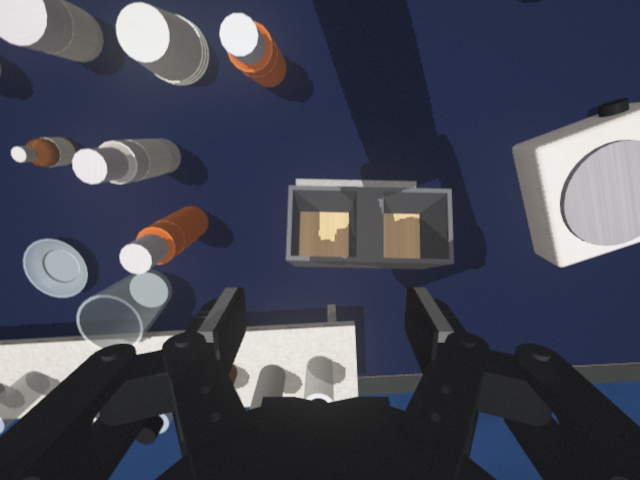

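The wrist view shows the deep bin rim from about (289,186) to (453,267), B2's cap at (91,166) and the cup stack at (142,33). I'll take a settled picture and enlarge the bin.

```bash
python3 - <<'E'
from h import *
o=ctrl.get_obs();print(o["t"],o["tool_pos"],o["dq"]);im=ctrl.get_image("wrist")[:,:,::-1]
cv2.imwrite("pics/w2.png",im)
np.savez("w2.npz",tool_pos=o["tool_pos"],tool_rot=o["tool_rot"])
c=cv2.resize(im[170:280,275:465],None,fx=4.2,fy=4.2,interpolation=cv2.INTER_CUBIC)
c=np.clip(c.astype(float)*1.5,0,255).astype(np.uint8);print(c.shape);cv2.imwrite("pics/w2c.png",c)
E
```

```text
1.4 [0.6429 0.2863 0.3192] [ 0.0659 -0.0421  0.0523  0.0525  0.0279  0.0439]
(462, 798, 3)
```

View pics/w2c.png

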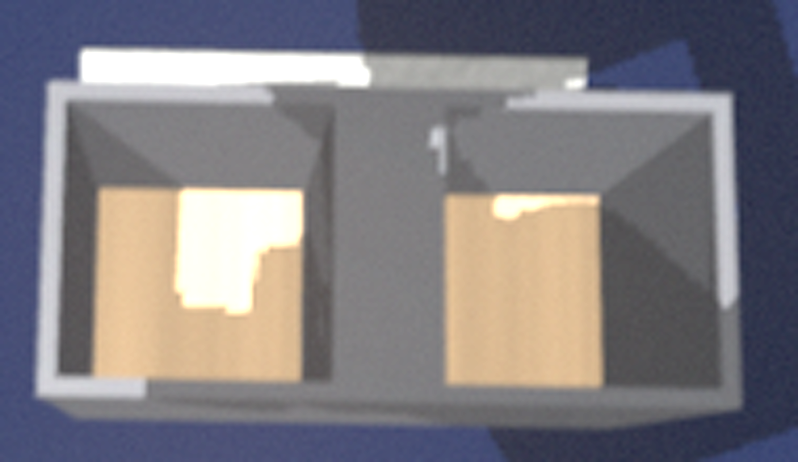

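The crop shows a clean rim and three visible floor corners where the floor meets the near wall: (100,188), (304,188) and (601,195). I'll fit the bin pose and floor height from these.

```bash
python3 - <<'E'
from h import *
o=dict(np.load("w2.npz"));p,T=cam("wrist",o);H=.1
px=np.array([(50,82),(733,93),(741,408),(37,397),(68,100),(716,112),(722,388),(55,378),(100,188),(304,188),(601,195)])/4.2+[275,170]-.4
def L(z):return [(-.034,-.074,H),(-.034,.074,H),(.034,.074,H),(.034,-.074,H),(-.03,-.07,H),(-.03,.07,H),(.03,.07,H),(.03,-.07,H),(-.03,-.07,z),(-.03,-.012,z),(-.03,.07,z)]
f=lambda v:(proj(bp(binT(*v[:3]),L(v[3])),p,T)-px).ravel()
r=least_squares(f,[.69,.317,-.06,.02]);print(r.x);print(r.fun.reshape(-1,2).T)
print("mouth",bp(binT(*r.x[:3]),(0,0,.1)))
im=cv2.imread("pics/w2.png")
m=(im.min(2)>225).astype(np.uint8);n,l,st,c=cv2.connectedComponentsWithStats(m)
for i in range(1,n):
    if st[i][4]>150 and c[i][0]<250 and c[i][1]<300: print(c[i],st[i],onplane(c[i],.15,p,T))
print("B2 top pred",proj((.589,.073,.15),p,T))
E
```

```text
[ 0.6956  0.3191 -0.0849  0.0102]
[[-0.2852 -0.3561  0.5401  0.1921 -0.312  -0.5436  0.3703  0.6031 -0.6833
   0.4411 -0.0938]
 [-0.1204  0.2161  0.0764 -0.2389 -0.0555 -0.1177  0.2177 -0.1785 -0.3668
   0.5251  0.1179]]
mouth [[0.6535 0.3227 0.1656]]
[23.3884 19.9818] [   0    0   44   45 1429] [0.4673 0.0546 0.15  ]
[140.3079  36.5501] [ 115    8   52   58 2316] [0.4853 0.1456 0.15  ]
[235.7588  39.0501] [ 218   19   37   41 1198] [0.4923 0.2226 0.15  ]
[ 87.1243 170.2712] [ 71 154  33  33 837] [0.5879 0.0743 0.15  ]
[133.2576 262.4606] [118 249  31  28 660] [0.6781 0.0957 0.15  ]
B2 top pred [[ 86.0769 171.6084]]
```

Deep bin: origin (0.695, 0.319), yaw about −0.08, floor low at z ≈ 10–15 mm. B2 is at (0.588, 0.074), and the two views agree within 2 mm. I'll plan the move to hover over B2.

```bash
python3 - <<'E'
from h import *
R=toolR(np.array([0,0,-1.]),np.array([0.08,1,0]))
plan(np.array([.588,.074,.20]),R,7)
E
```

```text
from [0.6409 0.2883 0.3193] turn [ 0.0008  0.0151 -0.0019] n>= 5.120054301972037
[-6, 17, -31, 0.0, 0.002, -0.0], [-5, 17, -31, 0.0, 0.002, -0.0], [-5, 17, -31, 0.0, 0.002, -0.0], [-6, 17, -31, 0.0, 0.002, -0.0], [-5, 17, -31, 0.0, 0.002, -0.0], [-5, 17, -31, 0.0, 0.002, -0.0], [-5, 18, -31, 0.0, 0.002, -0.0], 
end err mm [-0.3659 -0.3527  0.4489] rot [ 0.0008  0.0011 -0.0019]
```

jog_arm --pt "-6 17 -31 0 0.002 0" --pt "-5 17 -31 0 0.002 0" --pt "-5 17 -31 0 0.002 0" --pt "-6 17 -31 0 0.002 0" --pt "-5 17 -31 0 0.002 0" --pt "-5 17 -31 0 0.002 0" --pt "-5 18 -31 0 0.002 0" --pt "0 0 0 0 0 0" --pt "0 0 0 0 0 0" --grip 62

```text
t: 2.35
tool_pos: [0.5869, 0.0771, 0.2003]
tool_rot: [-1.569, 0.06, -0.058]
contact_force: [0.5, 0.2, -0.2]
opening: 0.062
```

```bash
cat > cap.py <<'E'
import sys
from h import *
# usage: x y z_top : bright cap centre near the prediction, in the wrist view
x,y,h=map(float,sys.argv[1:4]);o=ctrl.get_obs();im=ctrl.get_image("wrist")[:,:,::-1];p,T=cam("wrist",o)
uv=proj((x,y,h),p,T)[0];print("t",o["t"],"tool",o["tool_pos"],"pred",uv)
m=(im.min(2)>215).astype(np.uint8);n,l,st,c=cv2.connectedComponentsWithStats(m)
for i in range(1,n):
    if st[i][4]>100 and np.hypot(*(c[i]-uv))<60: print(c[i],st[i],onplane(st[i][:2]+(st[i][2:4]-1)/2,h,p,T))
E
python3 cap.py .588 .074 .15; python3 - <<'E'
from h import *
plan(np.array([.588,.074,.115]),toolR(np.array([0,0,-1.]),np.array([0.08,1,0])),4)
E
```

```text
t 2.35 tool [0.5869 0.0771 0.2003] pred [321.3418 261.4913]
[309.9307 224.5842] [292 214  52  37 101] [0.5695 0.0732 0.15  ]
[321.6674 251.9248] [297 239  50  27 878] [0.582  0.0746 0.15  ]
from [0.5876 0.0776 0.2012] turn [-0.0007  0.0059  0.0004] n>= 1.7615961539143488
[0, 22, -1, -0.0, 0.001, 0.0], [0, 21, -1, -0.0, 0.001, 0.0], [0, 22, -1, -0.0, 0.001, 0.0], [1, 21, -1, -0.0, 0.001, 0.0], 
end err mm [-0.3808  0.4442 -0.2415] rot [-0.0007  0.0019  0.0004]
```

jog_arm --pt "0 22 -1 0 0 0" --pt "0 21 -1 0 0 0" --pt "0 22 -1 0 0 0" --pt "1 21 0 0 0 0" --pt "0 0 0 0 0 0" --pt "0 0 0 0 0 0"

```text
t: 3.0
tool_pos: [0.5891, 0.0745, 0.1157]
tool_rot: [-1.57, 0.057, -0.058]
contact_force: [-0.2, -0.5, 0.3]
opening: 0.0621
```

jog_arm --pt "0 0 0 0 0 0" --pt "0 0 0 0 0 0" --pt "0 0 0 0 0 0" --pt "0 0 0 0 0 0" --pt "0 0 0 0 0 0" --pt "0 0 0 0 0 0" --grip 20 --grip_force 50

```text
t: 3.6
tool_pos: [0.59, 0.0736, 0.117]
tool_rot: [-1.569, 0.056, -0.062]
contact_force: [0.1, 1.0, 5.3]
opening: 0.0308
```

```bash
cat > binplan.py <<'E'
import sys
from h import *
# usage: bin localx localy h(of base above underside) tcp_height_on_object n
DEEP=binT(.6955,.319,-.08)
try: SHAL=binT(*np.load("shal.npy")[:3])
except Exception: SHAL=binT(.6911,-.3285,.0784)
b={"deep":DEEP,"shal":SHAL}[sys.argv[1]];lx,ly,h,g,n=map(float,sys.argv[2:7])
R=toolR(-b[:3,2],b[:3,1]);goal=bp(b,(lx,ly,h+g))[0];print("goal",goal);plan(goal,R,int(n))
o=ctrl.get_obs();print("tcp in bin mm",(b[:3,:3].T@(o["tool_pos"]-b[:3,3]))*1000,"force",o["contact_force"],"in bin",b[:3,:3].T@o["contact_force"])
E
python3 binplan.py deep -.003 -.041 .125 .115 10
```

```text
goal [0.5884 0.2865 0.2912]
from [0.59   0.0736 0.117 ] turn [-0.0021  0.0048 -0.4328] n>= 5.614494904392986
[-2, -17, 21, -0.0, 0.0, -0.043], [-1, -18, 21, -0.0, 0.0, -0.043], [0, -17, 22, -0.0, 0.0, -0.043], [1, -18, 21, -0.0, 0.0, -0.043], [1, -17, 21, -0.0, 0.0, -0.043], [2, -18, 21, -0.0, 0.0, -0.043], [3, -17, 22, -0.0, 0.0, -0.043], [3, -17, 21, -0.0, 0.0, -0.043], [5, -17, 21, -0.0, 0.0, -0.043], [5, -17, 21, -0.0, 0.0, -0.043], 
end err mm [-0.0967  0.3298 -0.3132] rot [-0.003   0.0042 -0.0028]
tcp in bin mm [ -59.7769 -253.0637   74.1958] force [0.063  0.9593 5.3375] in bin [2.2432 0.9612 4.8433]
```

jog_arm --pt "0 -15 0 0 0 0" --pt "0 -30 0 0 0 0" --pt "0 -40 0 0 0 0" --pt "0 -40 10 0 0 0"

```text
t: 4.0
tool_pos: [0.5885, 0.0824, 0.2407]
tool_rot: [-1.571, 0.062, -0.058]
contact_force: [1.3, 0.1, -0.4]
opening: 0.0306
```

```bash
python3 binplan.py deep -.003 -.041 .125 .117 9
```

```text
goal [0.5876 0.2865 0.2931]
from [0.5885 0.0824 0.2407] turn [ 0.0001  0.0039 -0.4385] n>= 4.300353651712447
[-2, -6, 23, 0.0, 0.0, -0.049], [-1, -6, 22, 0.0, 0.0, -0.049], [-2, -6, 23, 0.0, 0.0, -0.049], [-1, -6, 22, 0.0, 0.0, -0.049], [0, -6, 23, 0.0, 0.0, -0.049], [-1, -6, 23, 0.0, 0.0, -0.049], [0, -6, 22, 0.0, 0.0, -0.049], [0, -6, 23, 0.0, 0.0, -0.049], [1, -6, 22, 0.0, 0.0, -0.049], 
end err mm [-0.0698  0.3948  0.2531] rot [-0.0007  0.0038  0.0025]
tcp in bin mm [  -9.5552 -244.3761  187.2552] force [ 1.3435  0.0823 -0.3801] in bin [ 1.0471  0.1894 -0.9077]
```

jog_arm --pt "-2 -8 23 0 0 -0.049" --pt "-1 -8 22 0 0 -0.049" --pt "-2 -6 23 0 0 -0.049" --pt "-1 -6 22 0 0 -0.049" --pt "0 -6 23 0 0 -0.049" --pt "-1 -6 23 0 0 -0.049" --pt "0 -5 22 0 0 -0.049" --pt "0 -5 23 0 0 -0.049" --pt "1 -4 22 0 0 -0.047" --pt "0 0 0 0 0 0" --pt "0 0 0 0 0 0"

```text
t: 5.1
tool_pos: [0.5888, 0.2868, 0.2921]
tool_rot: [-1.56, -0.287, -0.401]
contact_force: [0.6, -0.0, -1.2]
opening: 0.0306
```

```bash
python3 binplan.py deep -.003 -.041 .085 .117 1;  python3 - <<'E'
from h import *
im=np.hstack([cv2.resize(ctrl.get_image("scene")[200:360,390:530],(420,480)),cv2.resize(ctrl.get_image("wrist")[100:420,200:450],(375,480))])
cv2.imwrite("pics/a1.png",im[:,:,::-1])
E
```

```text
goal [0.6044 0.2852 0.2568]
from [0.5888 0.2868 0.2921] turn [-0.0015  0.0057  0.0012] n>= 0.7888969814865382
[-1, 39, 0, -0.001, 0.006, 0.001], 
end err mm [ 0.0421 -0.4105  0.4246] rot [-0.0005 -0.0003  0.0002]
tcp in bin mm [ -2.2939 -40.6469 240.6479] force [ 0.5773 -0.0293 -1.2459] in bin [-0.0029  0.0169 -1.3734]
```

View pics/a1.png

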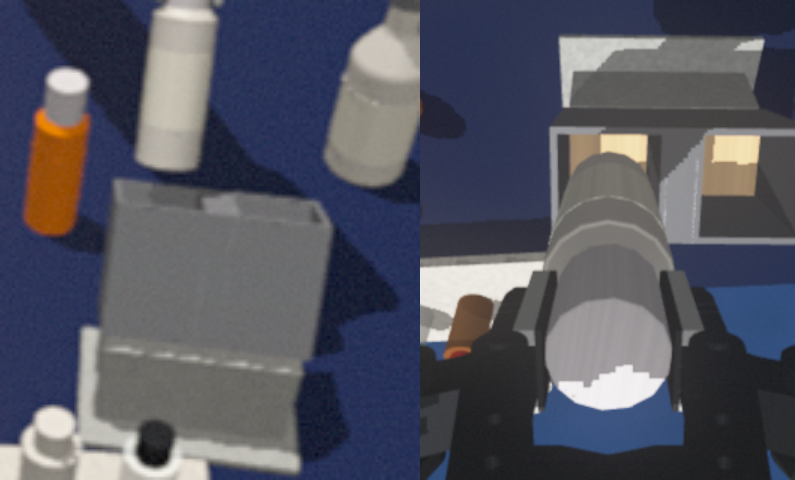

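The bottle is straight in the jaws and lined up over the −y compartment. I'll lower it.

jog_arm --pt "0 12 0 0 0.005 0" --pt "0 12 0 0 0 0" --pt "0 12 0 0 0 0" --pt "0 12 0 0 0 0" --pt "0 12 0 0 0 0" --pt "0 10 0 0 0 0" --pt "0 5 0 0 0 0"

```text
t: 5.9
tool_pos: [0.6211, 0.2842, 0.2225]
tool_rot: [-1.559, -0.282, -0.405]
contact_force: [-0.8, -0.0, -1.4]
opening: 0.0308
```

jog_arm --pt "0 3 0 0 0 0" --pt "0 3 0 0 0 0" --pt "0 3 0 0 0 0" --pt "0 3 0 0 0 0" --pt "0 3 0 0 0 0" --pt "0 3 0 0 0 0"

```text
t: 6.5
tool_pos: [0.629, 0.284, 0.2082]
tool_rot: [-1.557, -0.283, -0.407]
contact_force: [0.5, -0.3, -1.5]
opening: 0.0308
```

```bash
python3 binplan.py deep -.003 -.041 .015 .117 1
```

```text
goal [0.6339 0.2828 0.1934]
from [0.629  0.284  0.2082] turn [-0.0024 -0.0003  0.003 ] n>= 0.3205167440848383
[-2, 16, -1, -0.002, -0.0, 0.003], 
end err mm [0.0289 0.1908 0.4684] rot [-0.0004 -0.0003  0.    ]
tcp in bin mm [ -1.258  -40.2314 147.5895] force [ 0.5163 -0.2569 -1.464 ] in bin [-0.1337 -0.2148 -1.553 ]
```

jog_arm --pt "-1 2 0 0 0 0" --pt "-1 2 0 0 0 0" --pt "0 2 0 0 0 0" --pt "0 2 0 0 0 0" --pt "0 2 0 0 0 0"

```text
t: 7.0
tool_pos: [0.6314, 0.2838, 0.1982]
tool_rot: [-1.558, -0.283, -0.407]
contact_force: [-0.5, 0.7, -0.3]
opening: 0.0307
```

jog_arm --pt "0 1 0 0 0 0" --pt "0 1 0 0 0 0" --pt "0 1 0 0 0 0"

```text
t: 7.3
tool_pos: [0.6326, 0.2837, 0.1956]
tool_rot: [-1.558, -0.283, -0.407]
contact_force: [-0.2, 0.1, -0.6]
opening: 0.0305
```

jog_arm --pt "0 1 0 0 0 0" --pt "0 1 0 0 0 0" --pt "0 1 0 0 0 0"

```text
t: 7.6
tool_pos: [0.6338, 0.2836, 0.1928]
tool_rot: [-1.558, -0.283, -0.407]
contact_force: [0.0, 0.3, -1.6]
opening: 0.0305
```

jog_arm --pt "0 1 0 0 0 0" --pt "0 1 0 0 0 0" --pt "0 0 0 0 0 0"

```text
t: 7.9
tool_pos: [0.6346, 0.2835, 0.1908]
tool_rot: [-1.558, -0.283, -0.406]
contact_force: [-0.6, 0.1, -1.3]
opening: 0.0306
```

jog_arm --pt "0 1 0 0 0 0" --pt "0 1 0 0 0 0" --pt "0 0 0 0 0 0"

```text
t: 8.2
tool_pos: [0.6357, 0.2837, 0.1904]
tool_rot: [-1.557, -0.284, -0.407]
contact_force: [-3.5, 0.2, 4.8]
opening: 0.0304
```

Contact felt: about 6 N along the bin axis, base at z ≈ 11.5 mm. I'll ease it towards the low wall so it doesn't tip when released.

jog_arm --pt "-1 0 0 0 0 0" --pt "-1 0 0 0 0 0" --pt "-1 0 0 0 0 0" --pt "0 0 0 0 0 0"

```text
t: 8.6
tool_pos: [0.6339, 0.2838, 0.1896]
tool_rot: [-1.557, -0.286, -0.409]
contact_force: [-1.0, -0.5, 4.4]
opening: 0.0311
```

```bash
python3 binplan.py deep -.003 -.041 .012 .117 1
```

```text
goal [0.6352 0.2827 0.1906]
from [0.6339 0.2838 0.1896] turn [-0.003  -0.0001  0.0065] n>= 0.04829694184785723
[2, 0, -1, -0.003, -0.0, 0.007], 
end err mm [-0.5022  0.089   0.184 ] rot [-0.     -0.0001 -0.0005]
tcp in bin mm [ -4.6174 -40.0484 128.6087] force [-0.9789 -0.5114  4.3846] in bin [ 1.0057 -0.588   4.3689]
```

jog_arm --pt "0 0 0 0 0 0" --pt "0 0 0 0 0 0" --grip 36

```text
t: 8.8
tool_pos: [0.6324, 0.2836, 0.1869]
tool_rot: [-1.558, -0.282, -0.406]
contact_force: [-0.7, 0.2, 0.1]
opening: 0.0361
```

jog_arm --pt "0 0 0 0 0 0" --pt "0 0 0 0 0 0" --pt "0 0 0 0 0 0" --grip 58

```text
t: 9.1
tool_pos: [0.6326, 0.2835, 0.1874]
tool_rot: [-1.558, -0.283, -0.406]
contact_force: [-0.6, -0.6, -0.6]
opening: 0.0582
```

jog_arm --pt "0 -20 0 0 0 0" --pt "0 -40 0 0 0 0" --pt "0 -40 0 0 0 0" --pt "0 -30 0 0 0 0" --pt "0 0 0 0 0 0"

```text
t: 9.6
tool_pos: [0.5787, 0.2891, 0.3129]
tool_rot: [-1.551, -0.291, -0.414]
contact_force: [0.6, 0.7, 0.7]
opening: 0.0583
```

```bash
python3 - <<'E'
from h import *
a=cv2.resize(ctrl.get_image("scene")[200:360,390:530],(420,480));b=cv2.resize(ctrl.get_image("wrist")[20:340,200:450],(375,480))
cv2.imwrite("pics/a2.png",np.hstack([a,b])[:,:,::-1])
R=toolR(np.array([0,0,-1.]),np.array([0.0,1,0]))
plan(np.array([.466,-.128,.24]),R,11)
E
```

```text
from [0.5778 0.288  0.3065] turn [ 0.0144 -0.0784  0.4403] n>= 8.895082641546546
[-9, 2, -39, 0.001, -0.007, 0.04], [-9, 3, -38, 0.001, -0.007, 0.04], [-9, 3, -38, 0.001, -0.007, 0.04], [-10, 3, -39, 0.001, -0.007, 0.04], [-10, 4, -38, 0.001, -0.007, 0.04], [-9, 4, -38, 0.001, -0.007, 0.04], [-10, 4, -38, 0.001, -0.007, 0.04], [-10, 5, -38, 0.001, -0.007, 0.04], [-10, 5, -38, 0.001, -0.007, 0.04], [-10, 5, -38, 0.001, -0.007, 0.04], [-10, 6, -38, 0.001, -0.007, 0.04], 
end err mm [ 0.0681 -0.2671 -0.2225] rot [ 0.003  -0.0021  0.0002]
```

View pics/a2.png

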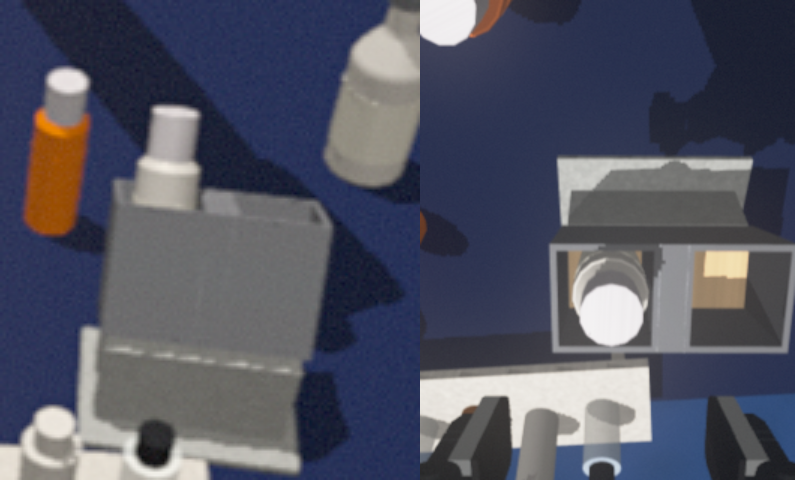

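Bottle 2 stands in the −y compartment, released. Next is the bottle at (0.467, −0.128).

jog_arm --pt "-9 2 -39 0.001 -0.007 0.04" --pt "-9 3 -38 0.001 -0.007 0.04" --pt "-9 3 -38 0.001 -0.007 0.04" --pt "-10 3 -39 0.001 -0.007 0.04" --pt "-10 4 -38 0.001 -0.007 0.04" --pt "-9 4 -38 0.001 -0.007 0.04" --pt "-10 4 -38 0.001 -0.007 0.04" --pt "-10 5 -38 0.001 -0.007 0.04" --pt "-10 5 -38 0.001 -0.007 0.04" --pt "-10 5 -38 0.001 -0.007 0.04" --pt "-10 6 -38 0.001 -0.007 0.04" --pt "0 0 0 0 0 0" --grip 62

```text
t: 10.9
tool_pos: [0.4639, -0.1312, 0.2362]
tool_rot: [-1.573, 0.013, -0.0]
contact_force: [-0.9, 0.2, -0.2]
opening: 0.0621
```

jog_arm --pt "0 0 0 0 0 0" --pt "0 0 0 0 0 0"

```text
t: 11.1
tool_pos: [0.4654, -0.1273, 0.2388]
tool_rot: [-1.573, 0.004, 0.001]
contact_force: [-0.3, -0.7, -0.0]
opening: 0.0617
```

```bash
python3 cap.py .467 -.128 .15; python3 - <<'E'
from h import *
R=toolR(np.array([0,0,-1.]),np.array([0.0,1,0]))
plan(np.array([.467,-.128,.115]),R,5)
o=ctrl.get_obs();im=ctrl.get_image("wrist")[:,:,::-1];cv2.imwrite("pics/w3.png",im);np.savez("w3.npz",tool_pos=o["tool_pos"],tool_rot=o["tool_rot"]);print(o["dq"])
p,T=cam("wrist",o);print(proj(bp(binT(.6911,-.3285,.0784),[(x,y,.066) for x in(-.04,.04) for y in (-.074,.074)]),p,T))
E
```

```text
t 11.1 tool [ 0.4654 -0.1273  0.2388] pred [325.5175 242.6708]
[324.496  231.8633] [ 300  193   52   70 2246] [ 0.4559 -0.128   0.15  ]
from [ 0.4656 -0.1271  0.2392] turn [ 0.0032 -0.0013 -0.002 ] n>= 2.5352554756106787
[0, 25, 0, 0.001, -0.0, -0.0], [1, 25, 0, 0.001, -0.0, -0.0], [0, 25, 0, 0.001, -0.0, -0.0], [0, 24, -1, 0.001, -0.0, -0.0], [1, 25, 0, 0.001, -0.0, -0.0], 
end err mm [-0.3243  0.2252 -0.2125] rot [-0.0018 -0.0013 -0.002 ]
[ 0.0097 -0.0099 -0.0044 -0.0008 -0.0005 -0.0018]
[[ 28.2644 400.5008]
 [183.6785 390.3789]
 [ 23.0137 494.1901]
 [184.4814 484.827 ]]
```

jog_arm --pt "0 25 0 0 0 0" --pt "0 25 0 0 0 0" --pt "0 25 0 0 0 0" --pt "0 25 0 0 0 0" --pt "0 24 0 0 0 0" --pt "0 0 0 0 0 0" --pt "0 0 0 0 0 0"

```text
t: 11.9
tool_pos: [0.4656, -0.1278, 0.1162]
tool_rot: [-1.574, 0.002, 0.0]
contact_force: [-0.1, -0.2, 1.3]
opening: 0.0618
```

jog_arm --pt "0 0 0 0 0 0" --pt "0 0 0 0 0 0" --pt "0 0 0 0 0 0" --pt "0 0 0 0 0 0" --pt "0 0 0 0 0 0" --pt "0 0 0 0 0 0" --grip 20

```text
t: 12.5
tool_pos: [0.4668, -0.1286, 0.118]
tool_rot: [-1.575, 0.0, -0.004]
contact_force: [0.3, 1.6, 5.8]
opening: 0.0311
```

jog_arm --pt "0 -15 0 0 0 0" --pt "0 -30 0 0 0 0" --pt "0 -40 0 0 0 0" --pt "0 -45 0 0 0 0" --pt "0 -20 0 0 0 0"

```text
t: 13.0
tool_pos: [0.4669, -0.1287, 0.2718]
tool_rot: [-1.578, -0.002, -0.006]
contact_force: [0.9, -0.1, -1.1]
opening: 0.0306
```

```bash
python3 binplan.py deep -.003 .041 .125 .117 12
```

```text
goal [0.5941 0.3683 0.2931]
from [ 0.4669 -0.1287  0.2718] turn [-0.0099  0.0778 -0.4304] n>= 10.47711820253958
[11, -2, 41, -0.001, 0.006, -0.036], [10, -2, 42, -0.001, 0.006, -0.036], [10, -1, 41, -0.001, 0.006, -0.036], [10, -1, 42, -0.001, 0.006, -0.036], [10, -1, 42, -0.001, 0.006, -0.036], [9, 0, 41, -0.001, 0.006, -0.036], [9, 0, 42, -0.001, 0.006, -0.036], [9, 0, 42, -0.001, 0.006, -0.036], [9, 0, 42, -0.001, 0.006, -0.036], [8, 1, 42, -0.001, 0.006, -0.036], [9, 1, 42, -0.001, 0.006, -0.036], [8, 1, 42, -0.001, 0.006, -0.036], 
end err mm [-0.432  -0.1179 -0.2039] rot [0.0008 0.006  0.0017]
tcp in bin mm [ -90.9242 -464.4904  259.5089] force [ 0.8562 -0.0747 -1.0568] in bin [ 0.3323 -0.006  -1.321 ]
```

```bash
python3 binplan.py deep -.003 .041 .20 .118 12
```

```text
goal [0.5621 0.3708 0.3619]
from [ 0.4669 -0.1287  0.2718] turn [-0.0099  0.0778 -0.4304] n>= 10.53884398124969
[8, -8, 42, -0.001, 0.006, -0.036], [8, -7, 41, -0.001, 0.006, -0.036], [8, -8, 42, -0.001, 0.006, -0.036], [8, -7, 42, -0.001, 0.006, -0.036], [7, -6, 41, -0.001, 0.006, -0.036], [8, -7, 42, -0.001, 0.006, -0.036], [8, -6, 42, -0.001, 0.006, -0.036], [8, -6, 42, -0.001, 0.006, -0.036], [8, -6, 42, -0.001, 0.006, -0.036], [8, -6, 42, -0.001, 0.006, -0.036], [8, -5, 42, -0.001, 0.006, -0.036], [7, -5, 42, -0.001, 0.006, -0.036], 
end err mm [ 0.0197 -0.2843  0.4071] rot [0.0008 0.006  0.0017]
tcp in bin mm [ -90.9242 -464.4904  259.5089] force [ 0.8562 -0.0747 -1.0568] in bin [ 0.3323 -0.006  -1.321 ]
```

jog_arm --pt "6 -18 42 -0.001 0.006 -0.036" --pt "6 -18 41 -0.001 0.006 -0.036" --pt "6 -18 42 -0.001 0.006 -0.036" --pt "6 -15 42 -0.001 0.006 -0.036" --pt "6 -8 41 -0.001 0.006 -0.036" --pt "7 0 42 -0.001 0.006 -0.036" --pt "7 0 42 -0.001 0.006 -0.036" --pt "7 0 42 -0.001 0.006 -0.036" --pt "7 0 42 -0.001 0.006 -0.036" --pt "7 0 42 -0.001 0.006 -0.036" --pt "7 0 42 -0.001 0.006 -0.036" --pt "7 0 42 -0.001 0.006 -0.036"

```text
t: 14.2
tool_pos: [0.5554, 0.373, 0.3568]
tool_rot: [-1.56, -0.282, -0.398]
contact_force: [-0.1, -0.4, -1.3]
opening: 0.0311
```

jog_arm --pt "0 0 0 0 0 0" --pt "0 0 0 0 0 0" --pt "0 0 0 0 0 0"

```text
t: 14.5
tool_pos: [0.5556, 0.3706, 0.3565]
tool_rot: [-1.56, -0.28, -0.397]
contact_force: [0.3, -0.4, -1.0]
opening: 0.0309
```

```bash
python3 binplan.py deep -.003 .041 .11 .118 5
```

```text
goal [0.6    0.3678 0.2804]
from [0.5556 0.3706 0.3565] turn [-0.0012  0.0042 -0.0054] n>= 1.799138589334184
[2, 18, 0, -0.0, 0.001, -0.001], [1, 17, 0, -0.0, 0.001, -0.001], [2, 18, 0, -0.0, 0.001, -0.001], [2, 17, 0, -0.0, 0.001, -0.001], [1, 18, 1, -0.0, 0.001, -0.001], 
end err mm [ 0.2652 -0.404   0.4126] rot [-0.0012 -0.0008 -0.0004]
tcp in bin mm [-11.1415  40.2544 315.7779] force [ 0.3001 -0.3996 -0.9991] in bin [-0.1222 -0.3743 -1.0454]
```

jog_arm --pt "2 18 0 0 0.001 -0.001" --pt "2 17 0 0 0.001 -0.001" --pt "2 18 0 0 0.001 -0.001" --pt "2 17 0 0 0.001 -0.001" --pt "0 17 0 0 0.001 -0.001" --pt "0 0 0 0 0 0"

```text
t: 15.1
tool_pos: [0.5988, 0.3668, 0.2753]
tool_rot: [-1.563, -0.276, -0.4]
contact_force: [-0.4, 0.2, -2.3]
opening: 0.0308
```

```bash
python3 binplan.py deep -.003 .041 .022 .118 9
```

```text
goal [0.6371 0.3648 0.2006]
from [0.5988 0.3668 0.2753] turn [ 0.0022  0.0005 -0.0062] n>= 1.7125489217491847
[0, 9, 0, 0.0, 0.0, -0.001], [1, 10, 0, 0.0, 0.0, -0.001], [0, 9, 0, 0.0, 0.0, -0.001], [1, 9, 1, 0.0, 0.0, -0.001], [0, 10, 0, 0.0, 0.0, -0.001], [0, 9, 0, 0.0, 0.0, -0.001], [1, 9, 0, 0.0, 0.0, -0.001], [0, 10, 0, 0.0, 0.0, -0.001], [0, 9, 0, 0.0, 0.0, -0.001], 
end err mm [0.2382 0.2207 0.2794] rot [0.0022 0.0005 0.0028]
tcp in bin mm [ -6.1342  39.943  223.8497] force [-0.3842  0.1667 -2.296 ] in bin [-1.3295  0.1355 -1.9134]
```

jog_arm --pt "1 0 1 0 0 -0.004" --pt "1 10 0 0 0 0" --pt "1 10 0 0 0 0" --pt "0 10 0 0 0 0" --pt "0 10 0 0 0 0" --pt "0 10 0 0 0 0" --pt "0 10 0 0 0 0"

```text
t: 15.8
tool_pos: [0.6278, 0.3669, 0.2265]
tool_rot: [-1.558, -0.284, -0.407]
contact_force: [0.3, -0.6, -1.1]
opening: 0.031
```

jog_arm --pt "0 5 0 0 0 0" --pt "0 5 0 0 0 0" --pt "0 5 0 0 0 0" --pt "0 5 0 0 0 0" --pt "0 3 0 0 0 0" --pt "0 0 0 0 0 0"

```text
t: 16.4
tool_pos: [0.6373, 0.3661, 0.2061]
tool_rot: [-1.558, -0.284, -0.407]
contact_force: [-0.7, 0.8, -1.6]
opening: 0.0308
```

```bash
python3 binplan.py deep -.003 .041 .0115 .118 1
```

```text
goal [0.6415 0.3645 0.1911]
from [0.6373 0.3661 0.2061] turn [-0.0016 -0.      0.003 ] n>= 0.32105509052002446
[-2, 15, -1, -0.002, -0.0, 0.003], 
end err mm [-0.2206 -0.3462 -0.6231] rot [ 0.0004 -0.     -0.    ]
tcp in bin mm [ -0.6074  42.3386 144.991 ] force [-0.664   0.759  -1.5562] in bin [-1.3125  0.7035 -1.1051]
```

jog_arm --pt "-1 2 -1 0 0 0" --pt "-1 2 0 0 0 0" --pt "0 2 0 0 0 0" --pt "0 2 0 0 0 0" --pt "0 2 0 0 0 0" --pt "0 1 0 0 0 0" --pt "0 0 0 0 0 0"

```text
t: 17.1
tool_pos: [0.6401, 0.365, 0.1957]
tool_rot: [-1.558, -0.284, -0.407]
contact_force: [-0.2, 0.7, -1.0]
opening: 0.0305
```

jog_arm --pt "0 1 0 0 0 0" --pt "0 1 0 0 0 0" --pt "0 0 0 0 0 0"

```text
t: 17.4
tool_pos: [0.641, 0.365, 0.194]
tool_rot: [-1.558, -0.284, -0.407]
contact_force: [-0.0, 0.5, -0.7]
opening: 0.0308
```

jog_arm --pt "0 1 0 0 0 0" --pt "0 1 0 0 0 0" --pt "0 0 0 0 0 0"

```text
t: 17.7
tool_pos: [0.6418, 0.3648, 0.1921]
tool_rot: [-1.558, -0.284, -0.407]
contact_force: [0.4, -0.4, -0.7]
opening: 0.031
```

jog_arm --pt "0 1 0 0 0 0" --pt "0 1 0 0 0 0" --pt "0 0 0 0 0 0"

```text
t: 18.0
tool_pos: [0.6429, 0.3651, 0.1916]
tool_rot: [-1.557, -0.285, -0.408]
contact_force: [-2.6, 0.7, 2.8]
opening: 0.0304
```

Contact felt (about 4 N). I'll ease towards the low wall, release and retreat.

jog_arm --pt "-1 0 0 0 0 0" --pt "-1 0 0 0 0 0" --pt "-1 0 0 0 0 0" --pt "-1 0 0 0 0 0" --pt "0 0 0 0 0 0"

```text
t: 18.5
tool_pos: [0.6401, 0.3654, 0.1904]
tool_rot: [-1.556, -0.287, -0.41]
contact_force: [-0.1, -0.8, 5.7]
opening: 0.0303
```

jog_arm --pt "0 0 0 0 0 0" --pt "0 0 0 0 0 0" --grip 36

```text
t: 18.7
tool_pos: [0.6385, 0.365, 0.1875]
tool_rot: [-1.558, -0.283, -0.406]
contact_force: [0.7, 0.8, -0.2]
opening: 0.0359
```

jog_arm --pt "0 0 0 0 0 0" --pt "0 0 0 0 0 0" --pt "0 0 0 0 0 0" --grip 50

```text
t: 19.0
tool_pos: [0.6388, 0.365, 0.1882]
tool_rot: [-1.558, -0.283, -0.407]
contact_force: [0.6, 0.0, 0.7]
opening: 0.0499
```

jog_arm --pt "0 -20 0 0 0 0" --pt "0 -40 0 0 0 0" --pt "0 -40 0 0 0 0" --pt "0 -30 0 0 0 0" --pt "0 0 0 0 0 0"

```text
t: 19.5
tool_pos: [0.5844, 0.3711, 0.316]
tool_rot: [-1.549, -0.292, -0.415]
contact_force: [0.3, 0.1, 1.5]
opening: 0.0502
```

```bash
python3 - <<'E'
from h import *
a=cv2.resize(ctrl.get_image("scene")[200:360,390:530],(420,480));b=cv2.resize(ctrl.get_image("wrist")[20:340,150:450],(375,400));b=np.pad(b,((0,80),(0,0),(0,0)))
cv2.imwrite("pics/a3.png",np.hstack([a,b])[:,:,::-1])
R=toolR(np.array([0,0,-1.]),np.array([-0.08,1,0]))
plan(np.array([.64,-.30,.32]),R,15)
E
```

```text
from [0.5837 0.3698 0.309 ] turn [ 0.0312 -0.1568  0.4421] n>= 13.719296044454065
[7, 2, -44, 0.002, -0.01, 0.029], [7, 2, -45, 0.002, -0.01, 0.029], [6, 2, -44, 0.002, -0.01, 0.029], [5, 1, -44, 0.002, -0.01, 0.029], [6, 2, -45, 0.002, -0.01, 0.029], [5, 1, -44, 0.002, -0.01, 0.029], [4, 0, -45, 0.002, -0.01, 0.029], [4, 1, -44, 0.002, -0.01, 0.029], [4, 0, -45, 0.002, -0.01, 0.029], [3, 0, -45, 0.002, -0.01, 0.029], [3, 0, -45, 0.002, -0.01, 0.029], [2, 0, -44, 0.002, -0.01, 0.029], [2, 0, -45, 0.002, -0.01, 0.029], [2, -1, -45, 0.002, -0.01, 0.029], [1, 0, -45, 0.002, -0.01, 0.029], 
end err mm [-0.2933  0.2551  0.2956] rot [ 0.0002 -0.0068  0.0072]
```

View pics/a3.png

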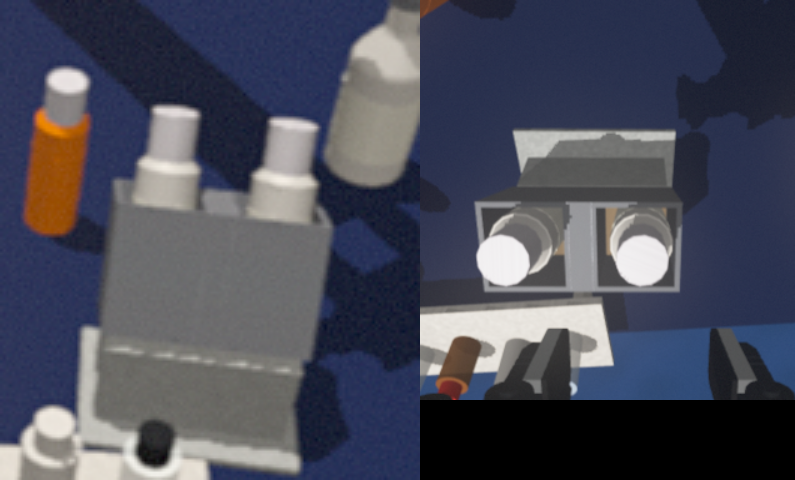

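Both bottles are in the deep bin. Next I'll look at the shallow bin.

jog_arm --pt "7 0 -44 0.002 -0.01 0.029" --pt "7 0 -44 0.002 -0.01 0.029" --pt "6 1 -44 0.002 -0.01 0.029" --pt "5 1 -44 0.002 -0.01 0.029" --pt "6 1 -45 0.002 -0.01 0.029" --pt "5 1 -44 0.002 -0.01 0.029" --pt "4 0 -45 0.002 -0.01 0.029" --pt "4 1 -44 0.002 -0.01 0.029" --pt "4 0 -45 0.002 -0.01 0.029" --pt "3 0 -45 0.002 -0.01 0.029" --pt "3 0 -45 0.002 -0.01 0.029" --pt "2 0 -44 0.002 -0.01 0.029" --grip 78

```text
t: 20.8
tool_pos: [0.6251, -0.1671, 0.3196]
tool_rot: [-1.572, -0.102, -0.036]
contact_force: [1.0, 0.1, -0.7]
opening: 0.0782
```

jog_arm --pt "2 0 -45 0.002 -0.01 0.029" --pt "2 0 -45 0.002 -0.01 0.029" --pt "1 0 -45 0.002 -0.01 0.029" --pt "0 0 0 0 0 0" --pt "0 0 0 0 0 0" --pt "0 0 0 0 0 0"

```text
t: 21.4
tool_pos: [0.6376, -0.2987, 0.3216]
tool_rot: [-1.57, -0.06, 0.055]
contact_force: [0.1, 0.4, 0.5]
opening: 0.0782
```

```bash
python3 - <<'E'
from h import *
o=ctrl.get_obs();print(o["t"],o["tool_pos"],o["dq"]);im=ctrl.get_image("wrist")[:,:,::-1]
np.savez("w4.npz",tool_pos=o["tool_pos"],tool_rot=o["tool_rot"]);cv2.imwrite("pics/w4.png",im)
p,T=cam("wrist",o);print(proj(bp(binT(.6911,-.3285,.0784),[(x,y,.066) for x in(-.04,.04) for y in (-.074,.074)]),p,T))
u,v=proj(bp(binT(.6911,-.3285,.0784),(0,0,.066)),p,T)[0].astype(int);print(u-95,v-65)
c=cv2.resize(im[v-65:v+65,u-95:u+95],None,fx=4.2,fy=4.2,interpolation=cv2.INTER_CUBIC)
cv2.imwrite("pics/w4c.png",np.clip(c.astype(float)*1.3,0,255).astype(np.uint8))
j=proj((.443,0,.09),p,T);print("jar pred",j)
E
```

```text
21.4 [ 0.6376 -0.2987  0.3216] [ 0.0171 -0.021  -0.0021 -0.0023 -0.0008 -0.001 ]
[[219.8263 194.2321]
 [365.2288 193.4017]
 [216.6283 273.2508]
 [367.0234 272.46  ]]
197 167
jar pred [[650.3327  24.3048]]
```

View pics/w4c.png

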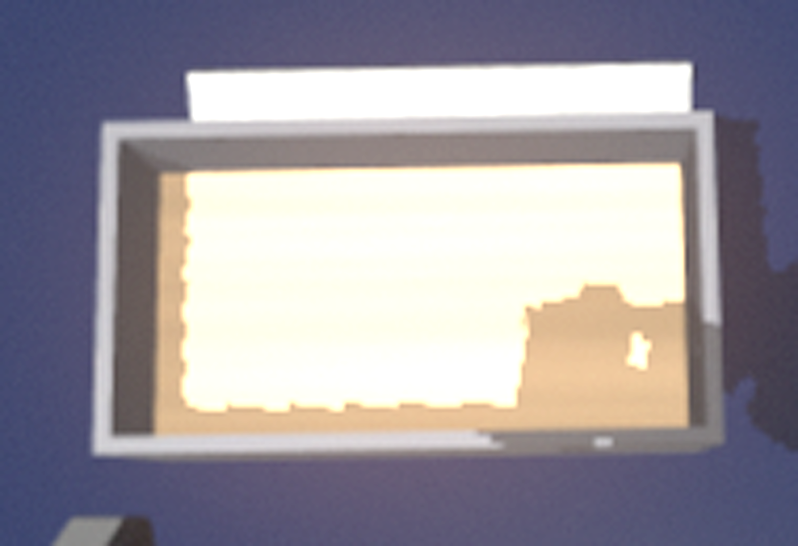

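The shallow bin's outer rim corners in the crop are (104,123), (713,111), (723,441) and (93,455), and the floor's near corners are (162,172) and (683,162). I'll fit these.

```bash
python3 - <<'E'
from h import *
o=dict(np.load("w4.npz"));p,T=cam("wrist",o);H=.066
px=np.array([(104,123),(713,111),(723,441),(93,455),(120,141),(696,128),(702,430),(112,437),(162,172),(683,162)])/4.2+[197,167]-.4
def L(z):return [(-.04,-.074,H),(-.04,.074,H),(.04,.074,H),(.04,-.074,H),(-.036,-.07,H),(-.036,.07,H),(.036,.07,H),(.036,-.07,H),(-.036,-.07,z),(-.036,.07,z)]
f=lambda v:(proj(bp(binT(*v[:3]),L(v[3])),p,T)-px).ravel()
r=least_squares(f,[.69,-.33,.06,.02]);print(r.x);print(r.fun.reshape(-1,2).T);np.save("shal.npy",r.x)
print("mouth",bp(binT(*r.x[:3]),(0,0,H)))
plan(np.array([.443,0,.20]),toolR(np.array([0,0,-1.]),np.array([0,1.,0])),9)
E
```

```text
[ 0.6917 -0.3266  0.0912  0.0289]
[[-0.3446 -0.1036  0.2894  0.0617 -0.3385  0.1372  1.0832 -0.3043 -0.5163
  -0.0586]
 [ 0.0075  0.1913  0.674  -0.0894 -0.5272  0.0437 -0.7187  0.051   0.2368
   0.351 ]]
mouth [[ 0.6639 -0.3291  0.1348]]
from [ 0.6377 -0.2983  0.3223] turn [0.0009 0.0735 0.0036] n>= 7.686268884634489
[-19, 13, 35, 0.0, 0.008, 0.0], [-20, 14, 34, 0.0, 0.008, 0.0], [-19, 13, 35, 0.0, 0.008, 0.0], [-20, 14, 34, 0.0, 0.008, 0.0], [-21, 13, 34, 0.0, 0.008, 0.0], [-20, 14, 34, 0.0, 0.008, 0.0], [-21, 13, 33, 0.0, 0.008, 0.0], [-21, 14, 34, 0.0, 0.008, 0.0], [-22, 13, 33, 0.0, 0.008, 0.0], 
end err mm [ 0.4646  0.1777 -0.3411] rot [0.0007 0.0015 0.0036]
```

jog_arm --pt "-19 13 35 0 0.008 0" --pt "-20 14 34 0 0.008 0" --pt "-19 13 35 0 0.008 0" --pt "-20 14 34 0 0.008 0" --pt "-21 13 34 0 0.008 0" --pt "-20 14 34 0 0.008 0" --pt "-21 13 33 0 0.008 0" --pt "-21 14 34 0 0.008 0" --pt "-22 13 33 0 0.008 0" --pt "0 0 0 0 0 0" --pt "0 0 0 0 0 0" --grip 80

```text
t: 22.55
tool_pos: [0.4425, -0.0001, 0.2006]
tool_rot: [-1.573, -0.007, -0.002]
contact_force: [0.3, -0.0, 0.9]
opening: 0.08
```

```bash
python3 cap.py .443 0 .09; python3 - <<'E'
from h import *
im=ctrl.get_image("wrist")[:,:,::-1];cv2.imwrite("pics/w5.png",im)
plan(np.array([.443,0,.058]),toolR(np.array([0,0,-1.]),np.array([0,1.,0])),6)
E
```

```text
t 22.55 tool [ 0.4425 -0.0001  0.2006] pred [326.5479 231.6365]
[325.5291 226.8053] [ 288  181   78   88 5086] [ 0.4373 -0.0001  0.09  ]
from [ 0.4438 -0.0015  0.2016] turn [0.0022 0.001  0.0066] n>= 2.9310822089506705
[0, 24, 0, 0.0, 0.0, 0.001], [-1, 24, 1, 0.0, 0.0, 0.001], [0, 24, 0, 0.0, 0.0, 0.001], [0, 24, 0, 0.0, 0.0, 0.001], [0, 24, 0, 0.0, 0.0, 0.001], [0, 24, 1, 0.0, 0.0, 0.001], 
end err mm [-0.3659 -0.2276  0.3947] rot [0.0022 0.001  0.0006]
```

View pics/w5.png

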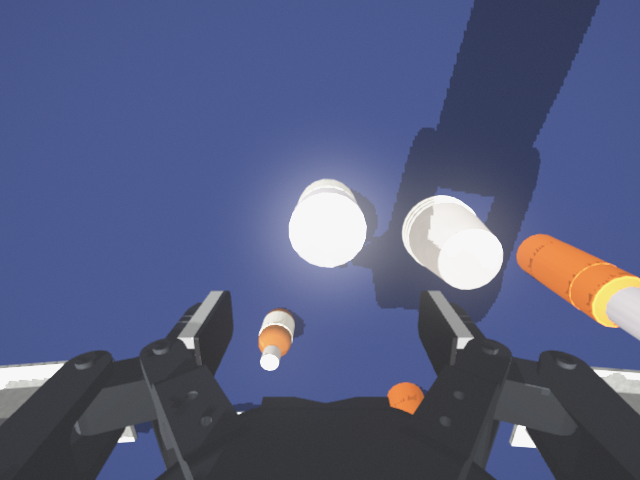

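Jar lid at (327,229), the cup stack clear to the right with its top at (470,258). I'll descend onto the jar.

jog_arm --pt "0 26 0 0 0 0.003" --pt "-1 26 1 0 0 0.003" --pt "0 26 0 0 0 0" --pt "0 26 0 0 0 0" --pt "0 26 0 0 0 0" --pt "0 21 0 0 0 0" --pt "0 0 0 0 0 0" --pt "0 0 0 0 0 0"

```text
t: 23.45
tool_pos: [0.4429, -0.0012, 0.0502]
tool_rot: [-1.572, 0.001, 0.001]
contact_force: [0.1, -0.2, 0.6]
opening: 0.0801
```

jog_arm --pt "0 0 0 0 0 0" --pt "0 0 0 0 0 0" --pt "0 0 0 0 0 0" --pt "0 0 0 0 0 0" --pt "0 0 0 0 0 0" --grip 48 --grip_force 50

```text
t: 23.95
tool_pos: [0.4439, -0.001, 0.0517]
tool_rot: [-1.573, -0.002, -0.001]
contact_force: [-1.3, 0.8, 6.9]
opening: 0.0587
```

jog_arm --pt "0 -15 0 0 0 0" --pt "0 -30 0 0 0 0" --pt "0 -40 0 0 0 0" --pt "0 -40 -10 0 0 0" --pt "0 -20 -10 0 0 0"

```text
t: 24.45
tool_pos: [0.4438, -0.0207, 0.199]
tool_rot: [-1.574, -0.005, -0.003]
contact_force: [1.1, 0.1, -1.7]
opening: 0.0588
```

```bash
python3 binplan.py shal -.002 0 .10 .052 11
```

```text
goal [ 0.6259 -0.3326  0.2119]
from [ 0.4438 -0.0207  0.199 ] turn [ 0.0228 -0.0877 -0.4315] n>= 7.37520197729739
[17, -1, -28, 0.002, -0.008, -0.039], [16, 0, -29, 0.002, -0.008, -0.039], [16, 0, -29, 0.002, -0.008, -0.039], [16, 0, -28, 0.002, -0.008, -0.039], [15, 2, -29, 0.002, -0.008, -0.039], [16, 1, -29, 0.002, -0.008, -0.039], [15, 3, -29, 0.002, -0.008, -0.039], [14, 3, -30, 0.002, -0.008, -0.039], [15, 3, -29, 0.002, -0.008, -0.039], [14, 4, -30, 0.002, -0.008, -0.039], [13, 4, -29, 0.002, -0.008, -0.039], 
end err mm [ 0.1255 -0.1308 -0.1909] rot [ 0.0006  0.0004 -0.0025]
tcp in bin mm [-146.0748  327.169   204.9335] force [ 1.0975  0.1095 -1.6638] in bin [ 0.2964  0.0091 -1.974 ]
```

jog_arm --pt "17 -9 -28 0.002 -0.008 -0.039" --pt "16 -8 -29 0.002 -0.008 -0.039" --pt "16 0 -29 0.002 -0.008 -0.039" --pt "16 0 -28 0.002 -0.008 -0.039" --pt "15 2 -29 0.002 -0.008 -0.039" --pt "16 1 -29 0.002 -0.008 -0.039" --pt "15 3 -29 0.002 -0.008 -0.039" --pt "14 3 -30 0.002 -0.008 -0.039" --pt "15 3 -29 0.002 -0.008 -0.039" --pt "14 4 -30 0.002 -0.008 -0.039" --pt "13 4 -29 0.002 -0.008 -0.039" --pt "0 0 0 0 0 0"

```text
t: 25.65
tool_pos: [0.6237, -0.3353, 0.2212]
tool_rot: [-1.524, -0.401, -0.267]
contact_force: [0.5, 0.3, -1.1]
opening: 0.0586
```

jog_arm --pt "0 0 0 0 0 0" --pt "0 0 0 0 0 0"

```text
t: 25.85
tool_pos: [0.6235, -0.3313, 0.2218]
tool_rot: [-1.522, -0.403, -0.264]
contact_force: [-0.1, 0.4, -1.5]
opening: 0.0586
```

```bash
python3 binplan.py shal -.002 0 .075 .052 4
```

```text
goal [ 0.6365 -0.3316  0.1893]
from [ 0.6235 -0.3313  0.2218] turn [-0.0018 -0.0008 -0.0095] n>= 0.7145684833179597
[0, 9, 0, -0.0, -0.0, -0.002], [-1, 8, -1, -0.0, -0.0, -0.002], [0, 9, 0, -0.0, -0.0, -0.002], [-1, 9, -1, -0.0, -0.0, -0.002], 
end err mm [0.0558 0.449  0.1245] rot [-0.0018 -0.0009 -0.0015]
tcp in bin mm [  0.0893   1.4945 161.9195] force [-0.0893  0.3623 -1.495 ] in bin [-0.6825  0.3689 -1.3313]
```

jog_arm --pt "0 9 0 0 0 -0.004" --pt "-1 9 -1 0 0 -0.004" --pt "0 9 0 0 0 -0.002" --pt "-1 8 -1 0 0 0" --pt "0 5 0 0 0 0" --pt "0 5 0 0 0 0" --pt "0 5 0 0 0 0" --pt "0 5 0 0 0 0" --pt "0 0 0 0 0 0"

```text
t: 26.75
tool_pos: [0.6452, -0.332, 0.1703]
tool_rot: [-1.521, -0.41, -0.272]
contact_force: [-0.0, 0.0, -2.0]
opening: 0.0589
```

```bash
python3 binplan.py shal -.002 0 .038 .052 5
```

```text
goal [ 0.652  -0.3302  0.1557]
from [ 0.6452 -0.332   0.1703] turn [-0.0017 -0.0014  0.0004] n>= 0.33106781236491284
[0, 3, 0, -0.0, -0.0, 0.0], [0, 3, 0, -0.0, -0.0, 0.0], [0, 4, 1, -0.0, -0.0, 0.0], [0, 3, 0, -0.0, -0.0, 0.0], [0, 3, 0, -0.0, -0.0, 0.0], 
end err mm [ 0.2306  0.163  -0.0854] rot [-0.0017 -0.0014  0.0004]
tcp in bin mm [ -2.1926  -1.1689 106.179 ] force [-0.0229  0.0327 -1.9828] in bin [-0.8559  0.0346 -1.7886]
```

jog_arm --pt "0 3 0 0 0 0" --pt "0 3 1 0 0 0" --pt "0 3 0 0 0 0" --pt "0 3 0 0 0 0" --pt "0 2 0 0 0 0" --pt "0 2 0 0 0 0" --pt "0 0 0 0 0 0"

```text
t: 27.45
tool_pos: [0.6519, -0.3305, 0.1564]
tool_rot: [-1.521, -0.411, -0.272]
contact_force: [-0.4, 0.8, -1.7]
opening: 0.0591
```

jog_arm --pt "0 1 0 0 0 0" --pt "0 1 0 0 0 0" --pt "0 1 0 0 0 0" --pt "0 0 0 0 0 0"

```text
t: 27.85
tool_pos: [0.6531, -0.3305, 0.1539]
tool_rot: [-1.521, -0.411, -0.272]
contact_force: [-0.2, -0.5, -2.3]
opening: 0.0587
```

jog_arm --pt "0 1 0 0 0 0" --pt "0 1 0 0 0 0" --pt "0 1 0 0 0 0" --pt "0 0 0 0 0 0"

```text
t: 28.25
tool_pos: [0.6544, -0.3303, 0.1511]
tool_rot: [-1.521, -0.411, -0.272]
contact_force: [-1.0, -0.1, -1.0]
opening: 0.0586
```

Still free, with the base at about 33 mm. I'll continue down.

jog_arm --pt "0 1 0 0 0 0" --pt "0 1 0 0 0 0" --pt "0 0 0 0 0 0"

```text
t: 28.55
tool_pos: [0.6554, -0.3304, 0.1501]
tool_rot: [-1.521, -0.412, -0.273]
contact_force: [-2.2, 0.4, 0.8]
opening: 0.0589
```

jog_arm --pt "0 1 0 0 0 0" --pt "0 0 0 0 0 0"

```text
t: 28.75
tool_pos: [0.6557, -0.3304, 0.1502]
tool_rot: [-1.521, -0.412, -0.272]
contact_force: [-7.3, 1.9, 7.3]
opening: 0.0588
```

```bash
python3 binplan.py shal -.005 0 .030 .052 1
```

```text
goal [ 0.6527 -0.3301  0.1472]
from [ 0.6557 -0.3304  0.1502] turn [-0.0009 -0.0005  0.0015] n>= 0.08736327789036692
[-4, 1, 1, -0.001, -0.001, 0.001], 
end err mm [ 0.2341 -0.4458 -0.3994] rot [0.0001 0.0005 0.0005]
tcp in bin mm [-1.0077 -0.5378 83.4484] force [-7.2882  1.8747  7.3054] in bin [-3.3357  2.5306  9.6162]
```

Firm contact (about 10 N), base at z ≈ 31 mm. I'll ease down-slope, release and retreat.

jog_arm --pt "-1 0 0 0 0 0" --pt "-1 0 0 0 0 0" --pt "-1 0 0 0 0 0" --pt "0 0 0 0 0 0"

```text
t: 29.15
tool_pos: [0.6542, -0.3308, 0.1495]
tool_rot: [-1.522, -0.414, -0.275]
contact_force: [-0.6, 1.7, 5.7]
opening: 0.0591
```

jog_arm --pt "0 0 0 0 0 0" --pt "0 0 0 0 0 0" --pt "0 0 0 0 0 0" --grip 64

```text
t: 29.45
tool_pos: [0.6527, -0.3305, 0.1465]
tool_rot: [-1.521, -0.41, -0.272]
contact_force: [0.6, 0.2, 0.6]
opening: 0.0638
```

jog_arm --pt "0 0 0 0 0 0" --pt "0 0 0 0 0 0" --pt "0 0 0 0 0 0" --grip 80

```text
t: 29.75
tool_pos: [0.653, -0.3305, 0.1471]
tool_rot: [-1.521, -0.411, -0.272]
contact_force: [0.2, 0.4, -0.6]
opening: 0.0802
```

jog_arm --pt "0 -10 0 0 0 0" --pt "0 -30 0 0 0 0" --pt "0 -40 0 0 0 0" --pt "0 -40 0 0 0 0" --pt "0 -20 0 0 0 0" --pt "0 0 0 0 0 0"

```text
t: 30.35
tool_pos: [0.5945, -0.3377, 0.2805]
tool_rot: [-1.527, -0.417, -0.278]
contact_force: [0.1, 0.7, -0.1]
opening: 0.0797
```

```bash
python3 - <<'E'
from h import *
s=ctrl.get_image("scene")[:,:,::-1];t=ctrl.get_image("top")[:,:,::-1];w=ctrl.get_image("wrist")[:,:,::-1]
cv2.imwrite("pics/top_end.png",t)
a=cv2.resize(s[190:370,120:520],(800,360));b=cv2.resize(t[160:320,150:490],(480,226));c=cv2.resize(w[60:360,120:520],(301,226))
cv2.imwrite("pics/end.png",np.vstack([a,np.hstack([b,c,np.zeros((226,19,3),np.uint8)])]))
t0=cv2.imread("pics/top0.png")
for n,r in dict(cups=(270,265,305,300),vial=(335,230,355,255),or1=(275,185,310,222),or2=(228,255,262,285),beak=(300,150,340,190),dish=(340,170,380,208),spray=(110,290,165,328),roll=(475,280,545,335)).items():
    x0,y0,x1,y1=r;A=[cv2.cvtColor(q[y0:y1,x0:x1],cv2.COLOR_BGR2GRAY).astype(np.float32) for q in(t0,t)]
    print(n,np.array(cv2.phaseCorrelate(*A,cv2.createHanningWindow((x1-x0,y1-y0),cv2.CV_32F))[0]))
E
```

```text
cups [0.0795 0.0781]
vial [0.0036 0.4224]
or1 [-0.0502  0.0873]
or2 [ 0.1566 -0.0492]
beak [-0.0722 -0.1289]
dish [-0.1321  0.0336]
spray [-0.1225  0.0135]
roll [0.5094 0.5077]
```

View pics/end.png

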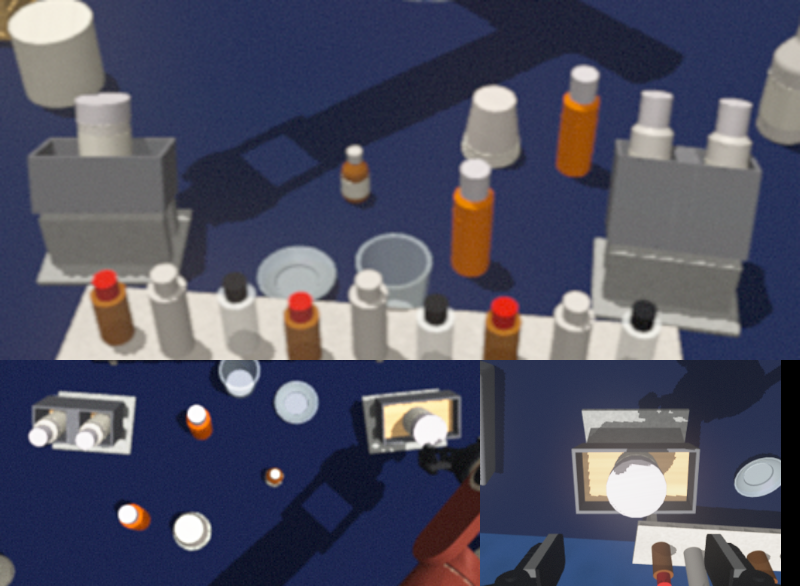

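All three stand in their bins, the gripper is clear, and the other things are where they were. I'll hand in.

```bash
python3 -c "
from station import ctrl
print(ctrl.get_obs()['t']); print(ctrl.finish_job())"
```

```text
30.5
the job is handed in; nothing more can be done
None
```

I stood both tall white bottles in the deep bin, one in each compartment, and the squat jar in the shallow bin. I handed the job in at 30.5 s of the 72 s; it reports no verdict.

- **Lowering:** each one was lowered until I felt it touch, with about 4 to 10 N on the false floor. I then eased it towards the low wall before letting go. The deep floor is at about 11 to 12 mm and the shallow one at about 31 mm.
- **Estimated positions:** from the touch heights, the bottle centres are at about 87 mm and the jar centre at about 76 mm along the bin axis, inside the allowed ranges. I didn't measure this separately.
- **Last pictures:** all three are base down, leaning with their bins, and the gripper is clear of them.
- **Other things on the table:** comparing the first and last top views, everything else, including both orange look-alikes, shifted by less than about 0.7 pixel (2 mm). The roll and vial showed the most. I put the roll's reading down to the arm or its shadow rather than movement, but did not check that.
- **Disagreements:** early floor heights read from the top camera did not agree, so I used the wrist view and then touch. The two cameras also differed on the deep bin's turn (−0.06 against −0.085 rad), and I used −0.08.

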